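# Turn the parts carousel to the green module

## Robot

A 7-joint arm with a two-finger parallel gripper is mounted at the origin on a cart in front of the work surface, level with it; the furniture and walls round the work are solid. World frame = base frame: x ahead of the robot, y to its left, z up, the work surface at z = 0. Lengths are in m, angles in rad, forces in N, time in s.
With the tool pointing down it reaches from about 0.425 to 0.875 m from the base axis. Payload 4.7 kg.
Tool frame: the origin (TCP) lies midway between the tips of the shut fingers; the grasp point (between the pads) lies 19 mm behind it (env.pinch_z is the z of the grasp point in the tool frame, in m); z points along the fingers, y is the line along which they close (so a half turn about z gives the same grasp; the last joint's range is limited). The gripper opens to 85 mm and grips with 20 to 120 N. Pads are 22 mm wide; open, the fingers measure 114 mm over their backs; the gripper's body (76 mm by 85 mm) begins 54 mm behind the grasp point. The pads swing forward as they close: fully open they stand 13 mm farther back than shut.
Start: joints at [-1.324, 0.321, -0.07, 1.45, 0.023, 1.371, -0.057], TCP at [0.15, 0.632, 0.231] pointing down, gripper open.
Joint ranges: [-2.86, 2.86], [-0.3, 2.09], [-1.38, 1.24], [0.06, 2.45], [-1.56, 4.7], [0.09, 2.05], [-2.69, 2.69]. Speed limits (rad/s): [2.57, 2.57, 3.14, 3.14, 3.14, 3.14, 3.14].

## Interface

Orientations are given as [roll, pitch, yaw] about the fixed x, y, z axes, in that order (R = Rz(yaw) Ry(pitch) Rx(roll)).
In Python, from cell import env, eyes, ticket gives the robot as it stands.
- The arm moves only by the tool move_arm, never from a script. Its argument "series" is text: rows parted by semicolons, each of 7 numbers parted by spaces: the turn, a rotation vector about the tool's x, y, z in degrees, then the shift along the tool's x, y, z in units of 40 mm (1.0 is 40 mm), then the opening, from -1 (shut) to 1 (fully open). In form: rx ry rz dx dy dz gripper; .... A call has 1 to 12 rows; each row shifts and turns the commanded pose from where the row before left it, along the tool's axes as they then stand; what a row does not reach is not made up. A row lasts 1/8 s, in which the tool goes at most 62.5 mm and 10.7 degrees, less where a joint would pass 70% of its speed; a pose out of reach is approached as far as the arm can. A call is refused whole if a number of a shift passes 1 or a number of a turn 10.7, either way. A call with a gripper value outside its range is refused whole. The fingers move at their own pace and stop on an object; the grip force is fixed at half the most. Time passes only in rows, so rows that do not move let the fingers close. It gives the time, the measured TCP pose, the force, the opening and the grip force at its end, in the units of the state.
- env.get_obs(): the state, without advancing time (a new reading comes with each control period).
- eyes.grab_frame(name): name is "scene" or "top" or "wrist"; returns the picture (384x512x3 uint8, red, green, blue); there is no depth.
- eyes.camera_params(name): a dict with "K" (3x3 intrinsics, pixels), "k1" (the pictures are not rectified: a ray, as slopes to the right and down, at radius r is drawn at 1 + k1 r^2 times it, then the intrinsics apply), "world_from_camera" (4x4, takes a point from camera to world coordinates). Camera axes: x right, y up, looking along -z (the intrinsics and any distortion apply to the point x, -y, -z); pixel columns grow to the right and rows downward; lengths in m; the calibration is good to about 2 mm. A picture is of the moment at which its call begins: read the wrist's pose just before it. camera_params takes no time and is no camera call; for the wrist camera it gives the pose at the moment of the call.
- ticket.sign_off(): hands the job in; it is judged then, once.
The state is a dict: "t": time; "qpos": joint angles; "dq": joint speeds; "tau": joint torques, N m; "position": TCP position; "tool_rot": TCP orientation; "force": force on the tool from outside, world axes, zero at the start; "moment": the same for the moment, N m; "width": opening from 0.0 (shut) to 1.0 (fully open); "gripper_force": force on a finger pad.
Only numpy, scipy, OpenCV 4.12 (cv2) and the standard library are available. Lean on these libraries where they do the work, as an engineer would, in place of code of your own. Each camera call takes 0.05 s, during which the arm holds its last target. There are 200 camera calls.

## Task

Turn the round parts carousel by pushing its rim with your fingertips, either way round, until the green module lies centred behind the red arrow at the front of the carousel's foot, then take the hand away. Turn it gently, without touching or tipping the things lying on it or the white divider between them, and do not disturb the tape roll, the multimeter or the stapler beside it. Nothing is to be gripped or lifted.

Things in the scene. Friction and masses are not known exactly. Their poses are not given: they have to be found in the camera images.
- foot: fixed foot of the carousel: black disc 170 mm across, 12 mm high, under the turning plate; origin at its centre on the desk top (the turning axis). A flat tongue 4 to 5 mm high runs from it along its own -x axis and ends, 154 to 210 mm from the axis, in a white tile with a red triangle pointing at the axis. -x of this body is the front, where the green module must come.
- carousel: grey round turning plate, 270 mm across, 14 mm thick, top 32 mm above the desk; origin on the axis at its underside, 18 mm above the desk. Turns endlessly both ways about the vertical axis, needs about 0.06 N m (0.5 N at the rim), stays where left. Four bays lie along its own +x, +y, -x, -y; four finger notches in the rim lie between them. Keep below 2.5 rad/s and 25 N.
- notch (a point): middle of one of the four alike open finger notches in the plate's rim, 118 mm off the axis, at the plate's top; they lie at 45 (this one), 135, 225 and 315 degrees from the plate's own x axis. Each goes right through the plate, from 98 mm off the axis out to the rim, with radial sides 22 degrees apart (37 mm wide at its bottom, 45 mm here, 51 mm at the rim); only the desk lies beneath.
- divider: low white cross of walls, 14 mm high and 4 mm thick, with a hub 20 mm high, fixed on the plate; origin on the axis at the plate's top. Its walls run from the centre to 78 mm off the axis, toward the four notches, and part the four bays. Not to be touched.
- green_mid (a point): centre of the green module, 11 mm above the plate's top and about 82 mm off the axis: the point to bring to the front. The module starts in the bay on the carousel's +x or -x side.
- module_c: the green rail module, 88 x 22 x 58 mm, loose, lying on its flat side in its bay (so 22 mm high, its top 54 mm above the desk) with its 88 mm length along the radius; origin at the middle of its 88 x 22 mm base, which faces sideways; x along its length, y up. Not to be touched.
- grey_mid (a point): centre of the grey module, 18 mm above the plate's top.
- module_a: a grey rail module, 88 x 36 x 58 mm, loose, lying on its flat side (36 mm high) in the bay opposite the green one; origin at the middle of its 88 x 36 mm base, which faces sideways; x along its length, y up. Not to be touched.
- label_roll: white roll of labels, 69 mm across and 40 mm high, loose in another bay; origin at the centre of its underside, z up. Not to be touched.
- usb_adapter: blue stick-shaped adapter, 26 x 64 x 14 mm, loose, lying in the bay opposite the label roll; origin at the centre of its underside, z up. Not to be touched.
- tape_roll: roll of tan packing tape, 94 mm across and 48 mm high, loose on the desk to the left of the carousel; origin at the centre of its underside. Leave alone.
- multimeter: orange and black multimeter, 152 x 78 x 52 mm, loose on the desk to the right of the carousel; origin at the centre of its underside. Leave alone.
- stapler: red and black stapler, 32 x 135 x 46 mm, loose on the desk to the left of the carousel and nearer the robot; origin at the centre of its underside. Leave alone.

How it is judged:
At the end, for the whole second after the job is handed in: The green module's centre is within 15 mm of the line from the axis through the red arrow, on the arrow's side, 50 to 105 mm off the axis; the carousel is at rest (0.05 rad/s); all four things lie flat on it as at the start (0.2 rad, 8 mm in height), centres within 105 mm of the axis (x of green_mid in the frame of foot between -0.105 and -0.05 m and y of green_mid in the frame of foot between -0.015 and 0.015 m and angular speed of carousel below 0.05 rad/s and horizontal distance between each of green_mid, grey_mid, label_roll, usb_adapter and foot below 0.105 m and height (world z) of green_mid below 0.051 m and angle between each of module_c, module_a's own y axis and vertical below 0.2 rad and height (world z) of grey_mid below 0.058 m and height (world z) of each of label_roll, usb_adapter below 0.04 m and angle between each of label_roll, usb_adapter's own z axis and vertical below 0.2 rad); the robot touches nothing.
It fails at once if the robot touches a thing lying on the carousel, or the divider (contact force between any of the fingers, the arm and module_c above 0.5 N or contact force between any of the fingers, the arm and module_a above 0.5 N or contact force between any of the fingers, the arm and label_roll above 0.5 N or contact force between any of the fingers, the arm and usb_adapter above 0.5 N or contact force between any of the fingers, the arm and divider above 0.5 N).
It fails at once if a thing on the carousel is lifted more than 15 mm or tips by more than 0.4 rad (height (world z) of green_mid above 0.058 m or height (world z) of grey_mid above 0.065 m or height (world z) of any of label_roll, usb_adapter above 0.047 m or angle between any of module_c, module_a's own y axis and vertical above 0.4 rad or angle between any of label_roll, usb_adapter's own z axis and vertical above 0.4 rad).
It fails at once if the carousel is spun faster than 2.5 rad/s (angular speed of carousel above 2.5 rad/s).
It fails at once if the carousel is pushed or pressed with more than 25 N (contact force between any of the fingers, the arm and carousel above 25 N).
It fails at once if the tape roll, the multimeter or the stapler is moved more than 15 mm (distance of any of tape_roll, multimeter, stapler from where it was at the start of the episode above 0.015 m).
It also fails if it takes over 40 s, if anything falls off the work surface, if the arm or the gripper's body presses on something with over 40 N, if the wrist force passes 120 N, or if a joint passes its speed limit or range.

## Working session

There is one attempt and no reset: what is moved stays moved. The work goes in short steps, Python scripts to look and compute and a tool call to move; the robot and the scene stay as the last step left them, time stands still between calls to the robot, and variables do not carry over. Pictures are saved under pics/ and viewed, at most 10 in all, crops included, and the job is handed in when it is done.

Besides the shell and the picture viewer there is one more tool, called after "Emit:" as name(argument=value, ...) on one line, values as JSON. move_arm: Moves the arm, as the interface text tells. Its arguments: {"type":"object","properties":{"series":{"type":"string"}},"required":["series"]}

```bash
mkdir -p pics
cat > h.py <<'E'
import numpy as np, cv2
from cell import env, eyes, ticket
def snap(n,f):
    im=eyes.grab_frame(n); cv2.imwrite(f'pics/{f}.png',im[:,:,::-1]); return im
def pix2w(n,uv,z,P=None):
    P=P or eyes.camera_params(n); K=np.array(P['K']);T=np.array(P['world_from_camera']);k=P['k1']
    out=[]
    for u,v in np.atleast_2d(uv):
        d=np.array([(u-K[0,2])/K[0,0],(v-K[1,2])/K[1,1]]);s=d.copy()
        for _ in range(30): s=d/(1+k*(s@s))
        r=T[:3,:3]@np.array([s[0],-s[1],-1]);o=T[:3,3]
        out.append(o+r*(z-o[2])/r[2])
    return np.round(np.array(out),4)
def w2pix(n,p):
    P=eyes.camera_params(n);K=np.array(P['K']);T=np.array(P['world_from_camera'])
    c=np.linalg.inv(T)@np.append(p,1);s=np.array([c[0],-c[1]])/-c[2];s=s*(1+P['k1']*(s@s))
    return K[:2,:2]@s+K[:2,2]
E
python3 - <<'E'
from h import *
a=snap('top','top0');b=snap('scene','scene0')
o=env.get_obs();print(o['t'],o['position'],o['tool_rot'],o['width'])
for n in('top','scene'):print(eyes.camera_params(n)['world_from_camera'])
E
```

```text
0.1 [0.14987558 0.6319811  0.23032683] [-3.13984807e+00  1.03481736e-04  2.90887626e+00] 0.9952710153126839
[[ 0.03383542  0.97700792 -0.21050103  0.33479977]
 [-0.9994223   0.03375035 -0.00399765  0.02672236]
 [ 0.00319875  0.21051468  0.97758546  1.13750199]
 [ 0.          0.          0.          1.        ]]
[[-0.83439647  0.42663468 -0.34894897  0.23358831]
 [-0.55095946 -0.62835613  0.54919236  0.56141903]
 [ 0.01504028  0.6505009   0.75935655  0.78772268]
 [ 0.          0.          0.          1.        ]]
```

View pics/top0.png

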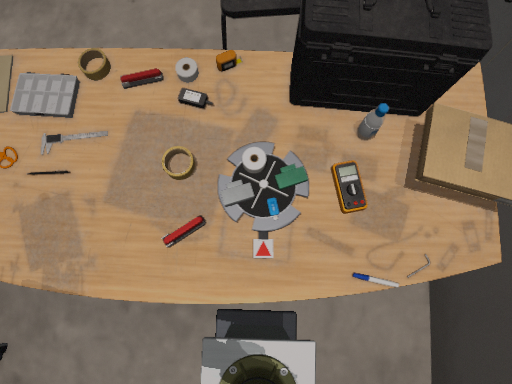

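View pics/scene0.png

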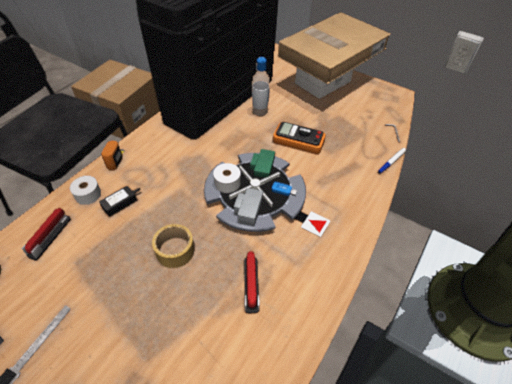

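The top view shows the plate centred at about (263,185). The green module is to the right (291,176), grey at left, roll at the far side, and the blue adapter at the front, with the arrow at (263,248). Green needs about 105° clockwise. I'll zoom in.

Run:
```python
from h import *
im=cv2.imread('pics/top0.png')
c=cv2.resize(im[130:265,200:320],None,fx=4.4,fy=4.4,interpolation=cv2.INTER_CUBIC);cv2.imwrite('pics/c0.png',c)
h=cv2.cvtColor(im,cv2.COLOR_BGR2HSV)
def cen(m):
    n,l,s,ce=cv2.connectedComponentsWithStats(m.astype(np.uint8));i=1+np.argmax(s[1:,4]);return ce[i],s[i]
R=np.s_[130:265,200:320]
m=np.zeros(h.shape[:2],bool);m[R]=True
H,S,V=h[...,0],h[...,1],h[...,2]
r,_=cen(m&((H<8)|(H>172))&(S>150)&(V>120)&(np.arange(384)[:,None]>235)&(np.arange(512)[None]>245)&(np.arange(512)[None]<285))
g,s=cen(m&(H>60)&(H<90)&(S>80))
print('red',r,pix2w('top',[r],.005)); print('green',g,s,pix2w('top',[g],.05))
for n,uv,z in[('plate c',(263,185),.032),('hub',(263,184),.052),('tape',(178,163),.048),('stapler',(184,231),.04),('meter',(349,187),.05),('plateL',(218,185),.032),('plateR',(308,185),.032)]:print(n,pix2w('top',[uv],z))
print(w2pix('top',[.15,.632,.2]))
```

```text
red [262.84615385 250.68269231] [[ 0.3992 -0.0033  0.005 ]]
green [289.96045198 176.25047081] [275 164  33  26 531] [[ 0.6122 -0.0743  0.05  ]]
plate c [[0.5877 0.0024 0.032 ]]
hub [[0.586 0.003 0.052]]
tape [[0.6414 0.2528 0.048 ]]
stapler [[0.4445 0.2226 0.04  ]]
meter [[ 0.5863 -0.2457  0.05  ]]
plateL [[0.5831 0.1337 0.032 ]]
plateR [[ 0.5922 -0.1292  0.032 ]]
[ -0.90407762 337.39257283]
```

View pics/c0.png

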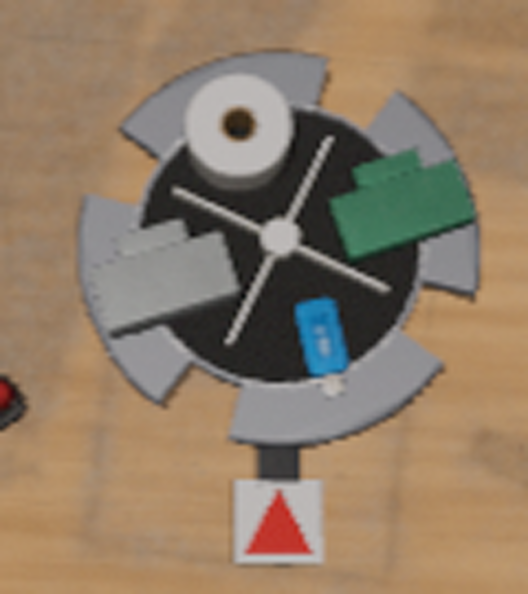

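Divider walls put the notches at about 65°, 155°, -115° and -25° in world yaw, with green at about -70°. It therefore needs about -110°. I'll use the notch at 65° and sweep it round the far side to about -45°, with the fingers shut.

Emit:
move_arm(series="0 0 0 -0.5 -0.33 0 -1;0 0 0 -0.96 -0.634 0 -1;0 0 0 -0.96 -0.634 0 -1;0 0 0 -0.96 -0.634 0 -1;0 0 0 -0.96 -0.634 0 -1;0 0 0 -0.96 -0.634 0 -1;0 0 0 -0.96 -0.634 0 -1;0 0 0 -0.96 -0.634 0 -1;0 0 0 -0.96 -0.634 0 -1;0 0 0 -0.96 -0.634 0 -1;0 0 0 -0.96 -0.634 0 -1;0 0 0 -0.96 -0.634 0 -1")

```text
t: 1.6
position: [0.5139, 0.2428, 0.2314]
tool_rot: [-3.142, -0.0, 2.907]
force: [-0.1, -0.2, -0.2]
width: 0.005
gripper_force: 0.0
```

Emit:
move_arm(series="0 0 0 -0.96 -0.634 0 -1;0 0 0 -0.96 -0.634 0 -1;0 0 0 -0.96 -0.634 0 -1;0 0 0 -0.96 -0.634 0 -1;0 0 0 0 0 0 -1;0 0 0 0 0 0 -1")

```text
t: 2.35
position: [0.6385, 0.111, 0.2311]
tool_rot: [3.141, -0.001, 2.907]
force: [0.1, 0.5, 0.0]
width: 0.001
gripper_force: 0.0
```

Run:
```python
from h import *
o=env.get_obs();P=eyes.camera_params('wrist');print(o['t'],o['position'],o['tool_rot'],o['width'],o['qpos'])
snap('wrist','w0');np.save('P.npy',P,allow_pickle=True)
```

```text
2.35 [0.63846136 0.11101996 0.23108452] [ 3.14138398e+00 -1.09376580e-03  2.90743472e+00] 0.0005961523474227322 [-0.52982514  0.32826993  0.40580759  1.47062869 -0.13085206  1.37031582
  1.21941561]
```

View pics/w0.png

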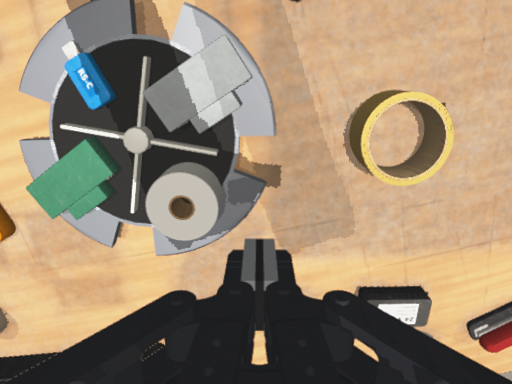

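The wrist view shows the target notch between grey and roll, with outer corners at about (275,136) and (266,180). The hub is at (137,140). I'll measure these.

Run:
```python
from h import *
P=np.load('P.npy',allow_pickle=True).item()
hub=pix2w('wrist',[(137,140)],.052,P)[0];print(hub)
e=pix2w('wrist',[(147,57),(134,212),(61,126),(216,153)],.046,P);print(e.mean(0))
for a in e-hub: print('wall',np.degrees(np.arctan2(a[1],a[0])))
for uv in[(275,136),(266,180),(156,255),(113,247)]:
    p=pix2w('wrist',[uv],.032,P)[0];d=p-hub;print(uv,p,np.hypot(*d[:2]),np.degrees(np.arctan2(d[1],d[0])))
im=cv2.imread('pics/w0.png');h=cv2.cvtColor(im,cv2.COLOR_BGR2HSV);m=((h[...,0]>60)&(h[...,0]<90)&(h[...,1]>80)).astype(np.uint8)
n,l,s,c=cv2.connectedComponentsWithStats(m);i=1+np.argmax(s[1:,4]);p=pix2w('wrist',[c[i]],.048,P)[0];d=p-hub;print(c[i],p,np.hypot(*d[:2]),np.degrees(np.arctan2(d[1],d[0])))
g=pix2w('wrist',[(90,138),(27,187),(118,171),(52,218)],.054,P);print(g)
print('scene proj of tip',w2pix('scene',[.6385,.111,.231]))
```

```text
[0.5871 0.0033 0.052 ]
[0.587325 0.002775 0.046   ]
wall 155.74833302910014
wall -23.47189028521389
wall -113.51609536165667
wall 65.70659213700944
(275, 136) [0.6178 0.1316 0.032 ] 0.13192187081754111 76.54312047180025
(266, 180) [0.6602 0.1125 0.032 ] 0.13140871356192485 56.20109722804953
(156, 255) [ 0.7169 -0.0277  0.032 ] 0.1334505151732282 -13.43227543377598
(113, 247) [ 0.6964 -0.0725  0.032 ] 0.13301176639681173 -34.7414674506662
[ 75.84856753 180.16098226] [ 0.6107 -0.0735  0.048 ] 0.08034425928465581 -72.91824313085763
[[ 0.574  -0.0398  0.054 ]
 [ 0.6041 -0.1239  0.054 ]
 [ 0.6112 -0.0244  0.054 ]
 [ 0.6418 -0.1116  0.054 ]]
scene proj of tip [208.72427493 147.35408978]
```

The axis is at (0.587, 0.003) and the notch at 66°. The green centre is at -69° and the front at -178°, so the turn is about -109°. Descending into the notch.

Emit:
move_arm(series="0 0 0 0.07 0.06 0.4 -1;0 0 0 0 0 0.8 -1;0 0 0 0 0 0.8 -1;0 0 0 0 0 0.8 -1;0 0 0 0 0 0.8 -1;0 0 0 0 0 0.7 -1;0 0 0 0 0 0.5 -1;0 0 0 0 0 0.35 -1;0 0 0 0 0 0.25 -1;0 0 0 0 0 0 -1")

```text
t: 3.65
position: [0.6367, 0.115, 0.015]
tool_rot: [-3.141, -0.001, 2.909]
force: [-0.4, 0.0, -0.6]
width: 0.001
gripper_force: 0.0
```

Run:
```python
from h import *
o=env.get_obs();p=o['position'];print(o['t'],p,o['force'])
c=np.array([.587,.0028]);y=o['tool_rot'][2]
tx=np.array([np.cos(y),np.sin(y)]);ty=np.array([np.sin(y),-np.cos(y)])
A=np.concatenate([[66,65,63,60],np.arange(56,-40,-4),[-41,-43,-44]])
q=p[:2]
for a in A[1:]:
    t=c+.122*np.array([np.cos(np.radians(a)),np.sin(np.radians(a))]);d=(t-q)/.04;q=t
    print(a,f'{d@tx:.2f} {d@ty:.2f}')
```

```text
3.65 [0.63672749 0.11502749 0.01495718] [-0.42474345  0.03038068 -0.60149519]
65 -0.05 -0.03
63 -0.10 -0.02
60 -0.15 -0.04
56 -0.20 -0.07
52 -0.20 -0.08
48 -0.19 -0.10
44 -0.18 -0.11
40 -0.18 -0.12
36 -0.17 -0.13
32 -0.16 -0.14
28 -0.15 -0.15
24 -0.13 -0.16
20 -0.12 -0.17
16 -0.11 -0.18
12 -0.10 -0.19
8 -0.08 -0.20
4 -0.07 -0.20
0 -0.06 -0.21
-4 -0.04 -0.21
-8 -0.03 -0.21
-12 -0.01 -0.21
-16 0.00 -0.21
-20 0.02 -0.21
-24 0.03 -0.21
-28 0.05 -0.21
-32 0.06 -0.20
-36 0.08 -0.20
-41 0.11 -0.24
-43 0.05 -0.09
-44 0.03 -0.05
```

Emit:
move_arm(series="0 0 0 -0.05 -0.03 0 -1;0 0 0 -0.10 -0.02 0 -1;0 0 0 -0.15 -0.04 0 -1;0 0 0 -0.20 -0.07 0 -1;0 0 0 -0.20 -0.08 0 -1;0 0 0 -0.19 -0.10 0 -1;0 0 0 -0.18 -0.11 0 -1;0 0 0 -0.18 -0.12 0 -1")

```text
t: 4.65
position: [0.6807, 0.0808, 0.0152]
tool_rot: [3.142, -0.0, 2.909]
force: [0.0, -0.1, 0.5]
width: -0.0
gripper_force: 0.3
```

Emit:
move_arm(series="0 0 0 -0.17 -0.13 0 -1;0 0 0 -0.16 -0.14 0 -1;0 0 0 -0.15 -0.15 0 -1;0 0 0 -0.13 -0.16 0 -1;0 0 0 -0.12 -0.17 0 -1;0 0 0 -0.11 -0.18 0 -1;0 0 0 -0.10 -0.19 0 -1;0 0 0 -0.08 -0.20 0 -1;0 0 0 -0.07 -0.20 0 -1;0 0 0 -0.06 -0.21 0 -1;0 0 0 -0.04 -0.21 0 -1")

```text
t: 6.02
position: [0.7088, -0.0058, 0.0154]
tool_rot: [3.142, 0.0, 2.909]
force: [-0.3, 0.5, 0.4]
width: -0.001
gripper_force: 0.3
```

Emit:
move_arm(series="0 0 0 -0.03 -0.21 0 -1;0 0 0 -0.01 -0.21 0 -1;0 0 0 0 -0.21 0 -1;0 0 0 0.02 -0.21 0 -1;0 0 0 0.03 -0.21 0 -1;0 0 0 0.05 -0.21 0 -1;0 0 0 0.06 -0.2 0 -1;0 0 0 0.08 -0.18 0 -1;0 0 0 0.07 -0.14 0 -1;0 0 0 0.05 -0.09 0 -1;0 0 0 0 0 0 -1")

```text
t: 7.4
position: [0.6788, -0.0756, 0.0154]
tool_rot: [-3.141, 0.0, 2.908]
force: [0.1, -0.4, 0.4]
width: -0.001
gripper_force: 0.0
```

Run:
```python
from h import *
o=env.get_obs();print(o['t'],o['position'],o['force'])
im=snap('top','t1');snap('scene','s1')
a=cv2.resize(im[130:265,200:320,::-1],None,fx=3.3,fy=3.3);s=cv2.imread('pics/s1.png')[120:260,170:350];s=cv2.resize(s,None,fx=2.2,fy=2.2)
H=max(a.shape[0],s.shape[0]);o=np.zeros((H,a.shape[1]+s.shape[1],3),np.uint8);o[:a.shape[0],:a.shape[1]]=a;o[:s.shape[0],a.shape[1]:]=s;cv2.imwrite('pics/m1.png',o)
```

```text
7.4 [ 0.67884646 -0.07564609  0.01542073] [ 0.08152666 -0.42114922  0.43809021]
```

View pics/m1.png

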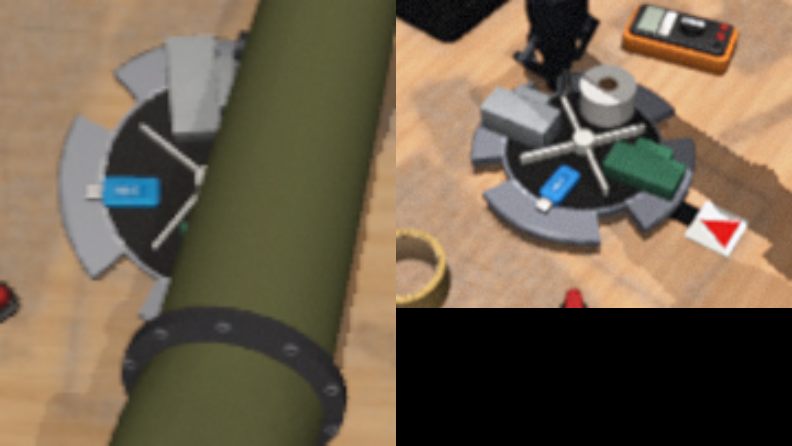

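The scene view shows green almost at the front. The hub is at (584,139) in the composite, wall ends at (565,98), (643,128), (606,192) and (523,160), and the arrow at (722,233). Nothing else has shifted.

Run:
```python
from h import *
f=lambda L:[((u-396)/2.2+170,v/2.2+120) for u,v in L]
e=pix2w('scene',f([(565,98),(643,128),(606,192),(523,160)]),.046);c=e.mean(0);print(c,pix2w('scene',f([(584,139)]),.052))
for a in e-c: print(np.degrees(np.arctan2(a[1],a[0])))
r=pix2w('scene',f([(722,233)]),.005)[0];d=r-c;print('red',r,np.degrees(np.arctan2(d[1],d[0])))
g=pix2w('scene',f([(625,140),(604,165),(667,192),(685,165)]),.054);print(g)
```

```text
[0.5841   0.006125 0.046   ] [[0.5852 0.0053 0.052 ]]
-38.84546192479681
-126.76701227845231
141.86574644078422
54.17166067907613
red [0.3973 0.0015 0.005 ] -178.58169779388442
[[ 0.5435 -0.019   0.054 ]
 [ 0.5433  0.0272  0.054 ]
 [ 0.4639  0.0209  0.054 ]
 [ 0.4663 -0.025   0.054 ]]
```

About 6° more, then back off slightly within the notch and lift out.

Emit:
move_arm(series="0 0 0 0.04 -0.06 0 -1;0 0 0 0.06 -0.1 0 -1;0 0 0 0.04 -0.08 0 -1;0 0 0 0.02 -0.04 0 -1;0 0 0 0 0 0 -1;0 0 0 -0.05 0.09 0 -1;0 0 0 0 0 -0.2 -1;0 0 0 0 0 -0.5 -1;0 0 0 0 0 -0.8 -1;0 0 0 0 0 -1 -1;0 0 0 0 0 -1 -1;0 0 0 0 0 -1 -1")

```text
t: 9.0
position: [0.6732, -0.0818, 0.1987]
tool_rot: [3.141, 0.002, 2.908]
force: [-0.3, 0.4, -0.0]
width: 0.003
gripper_force: 0.0
```

Emit:
move_arm(series="0 0 0 0 0.6 0 -1;0 0 0 0 1 0 -1;0 0 0 0 1 0 -1;0 0 0 0 1 0 -1;0 0 0 0 1 0 -1;0 0 0 0 1 0 -1;0 0 0 0 0.6 0 -1;0 0 0 0 0 0 -1")

```text
t: 10.0
position: [0.7297, 0.1628, 0.1947]
tool_rot: [3.141, -0.001, 2.913]
force: [-0.3, 0.1, -0.0]
width: 0.005
gripper_force: 0.0
```

Run:
```python
from h import *
o=env.get_obs();P=eyes.camera_params('wrist');np.save('P.npy',P,allow_pickle=True);print(o['t'],o['position'],o['force'])
im=snap('top','t2');w=snap('wrist','w2')
a=cv2.resize(im[130:265,200:320,::-1],(360,405));o=np.zeros((405,360+512-80,3),np.uint8);o[:,:360]=a;o[:384,360:]=w[:,:432,::-1];cv2.imwrite('pics/m2.png',o)
```

```text
10.0 [0.72973322 0.16282834 0.19473218] [-0.32110961  0.13511405 -0.04916239]
```

View pics/m2.png

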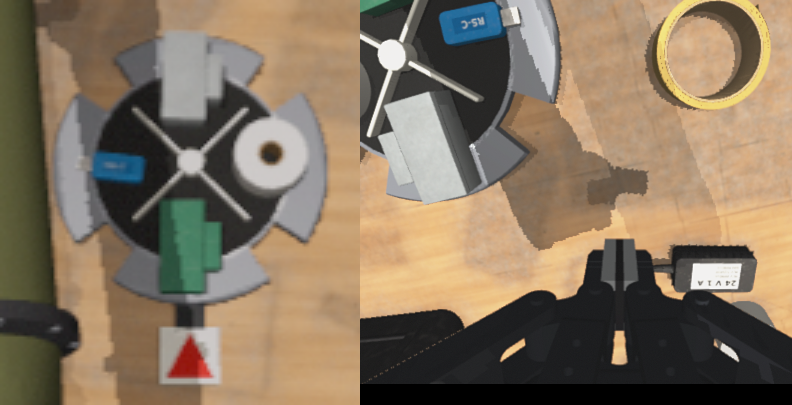

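The top view shows the green module, including its step, spanning columns 160–221 (middle about 190). That lines up with the hub (190,161) and the arrow (190,357). The hand is clear, so I'm handing in.

```bash
python3 -c "
from h import *
print(ticket.sign_off())"
```

```text
the job is handed in; nothing more can be done
None
```

The carousel is turned about 109° clockwise, the green module lies centred behind the red arrow in the last camera view, the hand is clear, and the job was handed in at about 10 s; no verdict came back.

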